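# Interlock three cable-channel offcuts in the stock tray

### The job

Pack the three aluminium cable-channel offcuts in the blue stock tray so that they interlock: tip the one that lies on its side in the tray onto its back so that it is open-up, then bring it snug against the open-up one beside it, the ends of the two level. Then lay the third one, from the desk, open-down over the joint between them, down as far as it goes with one flange in each trough, its ends level with theirs. Leave the jaw model, the screwdriver and the mouse where they are.

Things in the scene. Friction and masses are not known exactly. Their poses are not given: they have to be found in the camera images.
- tray: Blue sheet-metal stock tray, fixed, 246 (its x) x 236 mm (its y), floor 3 mm thick. Walls 3 mm thick, 20 mm high over the desk, along the back (+x) and both sides; front (-x, towards the robot) open. Origin: centre of the underside, on the desk; inner wall faces at x = +120, y = +-115 mm. On the robot's left or right, turned up to 0.2 rad. Two channels lie on its floor, lengthwise along its x.
- channel_up: Aluminium U-channel, 180 mm long, 64 wide over the flanges, 40 high, all walls 3 mm, about 0.2 kg, loose; slides under 1 to 2 N. Origin: centre of the outer face of its web (the flat bottom of the U); x along its length, y across, z out of the open side (flange edges at z = 40 mm). Lies open-up on the tray floor, 3 to 12 mm from the +y wall and 3 to 10 mm from the back wall.
- channel_side: Second such channel, same frame. Starts on its side on the tray floor, origin 35 mm and top 67 mm over the desk, web upright towards channel_up, open side (its z) facing the tray's -y wall; 79 to 110 mm of free floor between web and channel_up; 20 to 52 mm nearer the tray's front. Pushed at its top towards channel_up it tips over the web's lower edge and past 0.4 rad falls onto its back, open-up.
- channel_down: Third such channel, same frame. It lies open-down on the bare desk, on the side of the robot where the tray is not: web on top, z axis down, origin 40 mm above the desk, turned by up to 0.5 rad. When laid over the other two its origin is 43 mm above theirs.
- jaw_model: A bystander, not part of the job; loose. Small dental plaster model of a jaw on a blue and yellow base, 70 x 64 mm, 45 mm high, in the middle of the desk beyond the screwdriver. Origin at the centre of its underside.
- screwdriver: A bystander, not part of the job; loose. Screwdriver with a green handle, 170 mm long, 26 mm high, lying along x in the middle of the desk between tray and third channel. Origin under its middle.
- mouse: A bystander, not part of the job; loose. Black computer mouse, 100 x 58 x 25 mm, on the left of the desk by the fixed keyboard. Origin at the centre of its underside.
Things that resemble listed ones, but are neither listed nor needed, are in the scene too. What is shaped like the channel_down but red is not meant. What is shaped like the channel_up but orange is not meant.

How it is judged:
On the way, in this order (a step that is already met when the one before it is completed fails the run):
1. The channel that lay on its side lies on its back, open-up (angle between each of channel_side, channel_up's own z axis and vertical below 0.08 rad), for 0.2 s.
2. It lies snug beside the other open-up channel in the tray, parallel, ends level (all of step 1 and y of channel_side in the frame of channel_up between -0.068 and -0.061 m and x of channel_side in the frame of channel_up between -0.008 and 0.008 m and angle between the x axis of channel_side and the x axis of channel_up, either way round below 0.05 rad and z of channel_side in the frame of channel_up between -0.003 and 0.003 m and y of channel_up in the frame of tray between -0.09 and 0.09 m and x of channel_up in the frame of tray between -0.045 and 0.04 m and z of channel_up in the frame of tray between 0 and 0.006 m), for 0.2 s.
At the end, for the whole second after the job is handed in: In the tray two channels lie open-up, gap at most 4 mm, parallel within 0.05 rad, ends level within 8 mm; the third lies fully down, open-down, over their joint, one flange in each trough, parallel within 0.06 rad, ends level within 9 mm with channel_up; all tilts under 0.08 rad; all at rest (all of step 2 and angle between channel_down's own z axis and vertical above 3.06 rad and z of channel_down in the frame of channel_up between 0.039 and 0.047 m and y of channel_down in the frame of channel_up between -0.054 and -0.01 m and x of channel_down in the frame of channel_up between -0.009 and 0.009 m and angle between the x axis of channel_down and the x axis of channel_up, either way round below 0.06 rad and linear speed of each of channel_up, channel_side, channel_down below 0.01 m/s and angular speed of each of channel_up, channel_side, channel_down below 0.05 rad/s); the robot touches nothing.
It fails at once if The jaw model, the screwdriver or the mouse was displaced by more than 40 mm (distance of any of jaw_model, screwdriver, mouse from where it was at the start of the episode above 0.04 m).
It also fails if it takes over 69 s, if anything falls off the work surface, if the arm or the gripper's body presses on something with over 40 N, if the wrist force passes 120 N, or if a joint passes its speed limit or range.

### The arm

A 6-joint arm with a two-finger parallel gripper is mounted at the origin on the work surface. World frame = base frame: x ahead of the robot, y to its left, z up, the work surface at z = 0. Lengths are in m, angles in rad, forces in N, time in s.
With the tool pointing down it reaches from about 0.275 to 0.75 m from the base axis. Payload 10.2 kg.
Tool frame: the origin (TCP) lies midway between the tips of the shut fingers; the grasp point (between the pads) lies 19 mm behind it (env.hold_point_z is the distance from the TCP to the grasp point, in m); x points along the fingers, z is the direction in which the jaws open and shut, and the axes are right-handed (so a half turn about x gives the same grasp; the last joint's range is limited). The gripper opens to 85 mm and grips with 20 to 120 N. Pads are 22 mm wide; open, the fingers measure 114 mm over their backs; the gripper's body (76 mm by 85 mm) begins 54 mm behind the grasp point. The pads swing forward as they close: fully open they stand 13 mm farther back than shut.
Start: joints at [0.934, 0.313, 1.498, -0, 1.331, -0.223], TCP at [0.211, 0.481, 0.231] pointing down, gripper open.
Joint ranges: [-2.94, 2.94], [-0.97, 2.17], [0.19, 2.56], [-1.23, 4.37], [0.02, 3.11], [-2.88, 2.88]. Speed limits (rad/s): [2.39, 2.39, 3.01, 3.14, 3.14, 3.14].

### API

Orientations are given as a unit quaternion [x, y, z, w].
In Python, from bench import env, kinematics, monitor, eyes, job gives the robot as it stands. The module is installed in compiled form; this text tells all that it offers. Calls block until the motion is done:
- env.reach(position, orientation): joint-space move of the TCP to a pose.
- env.movel(position, velocity=0.15, frame=None, guard=None): straight line of the TCP; frame=None keeps the orientation; velocity is the mean speed in m/s. With guard (N) it stops when the force on the tool has changed by that much, and returns True; else False.
- env.set_joints(angles): joint-space move.
- env.release() and env.close_gripper(effort=None): open the fingers fully, or close them until they stop; effort is the grip in N (None keeps the last).
- env.hold(seconds).
- kinematics.ik(position, orientation): joint angles nearest the present ones, or None.
- monitor.sense(): the state.
- eyes.grab_frame(name): name is "scene" or "side" or "wrist"; returns a dict with "frame" (480x640x3 uint8, red, green, blue), "mtx" (3x3 intrinsics, pixels), "view" (4x4, takes a point from world to camera coordinates). Camera axes: x right, y down, z forward; pixel columns grow to the right and rows downward; lengths in m; the calibration is good to about 2 mm. A picture is of the moment at which its call begins. There is no depth.
A pose or a line that the arm cannot do raises env.MotionError and nothing moves.
- job.hand_in(): hands the job in, once; it reports no verdict.
The state is a dict: "clock": time; "joints": joint angles; "qvel": joint speeds; "joint_efforts": joint torques, N m; "position": TCP position; "ee_rot": TCP orientation; "contact_force": force on the tool from outside, world axes, zero at the start; "ft_torque": the same for the moment, N m; "finger_gap": opening from 0.0 (shut) to 1.0 (fully open).
Only numpy, scipy, OpenCV 4.12 (cv2) and the standard library are available. Lean on these libraries where they do the work, as an engineer would, in place of code of your own. Each camera call takes 0.05 s, during which the arm holds its last target.

## Working session

There is one attempt and no reset: what is moved stays moved. The work goes in short steps, each a Python script; the robot and the scene stay as the last script left them, time stands still between calls to the robot, and variables do not carry over. Pictures are saved under pics/ and viewed, and the job is handed in when it is done.

```bash
mkdir -p pics; ls; cat > h.py <<'E'
from bench import env,kinematics,monitor,eyes,job
import numpy as np, cv2
from scipy.spatial.transform import Rotation as R
def snap(name,fn):
    d=eyes.grab_frame(name); cv2.imwrite('pics/'+fn,d['frame'][:,:,::-1]); np.savez('pics/'+fn[:-4]+'.npz',**{k:np.array(d[k]) for k in('frame','mtx','view')}); return d
def ray(d,px,z):
    M=np.array(d['view']);K=np.array(d['mtx'])
    r=M[:3,:3].T@np.linalg.inv(K)@np.array([px[0],px[1],1.]); c=-M[:3,:3].T@M[:3,3]
    return c+r*(z-c[2])/r[2]
def proj(d,p):
    q=d['view'][:3,:3]@np.array(p)+d['view'][:3,3]; q=d['mtx']@q; return q[:2]/q[2]
E
python3 - <<'E'
from h import *
for n in('scene','side','wrist'):
    d=snap(n,n+'0.png'); M=d['view']; print(n,(-M[:3,:3].T@M[:3,3]).round(3),M[2,:3].round(2))
s=monitor.sense();print(s)
E
```

```text
pics
scene [0.887 0.817 0.748] [-0.36 -0.66 -0.66]
side [ 0.367 -0.723  0.861] [ 0.12  0.73 -0.68]
wrist [0.147 0.509 0.373] [ 0.25 -0.11 -0.96]
{'clock': 0.15, 'joints': array([ 9.33601964e-01,  3.13319333e-01,  1.49822631e+00,  7.06623735e-06,
        1.33097467e+00, -2.23403199e-01]), 'qvel': array([ 0.00110999, -0.00144427, -0.00274028,  0.00129469,  0.00217806,
       -0.00065459]), 'joint_efforts': array([ 1.60249416e-03, -4.12364030e+01, -2.59797782e+01, -1.72941009e-04,
        3.19712548e-03,  2.18708465e-05]), 'position': array([0.21099849, 0.4805431 , 0.23088128]), 'ee_rot': array([-0.38673655,  0.59235663,  0.38651304,  0.59173992]), 'contact_force': array([-0.23869103,  0.47810945,  0.63046015]), 'ft_torque': array([-0.01592837,  0.04023406, -0.0214906 ]), 'finger_gap': 1.0005655140756724}
```

View pics/scene0.png

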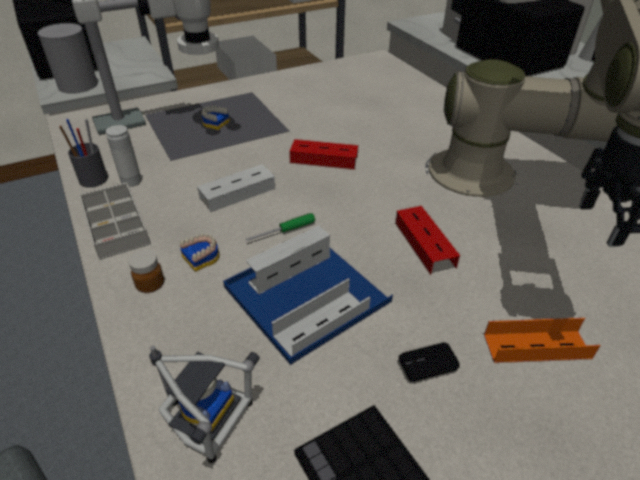

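View pics/side0.png

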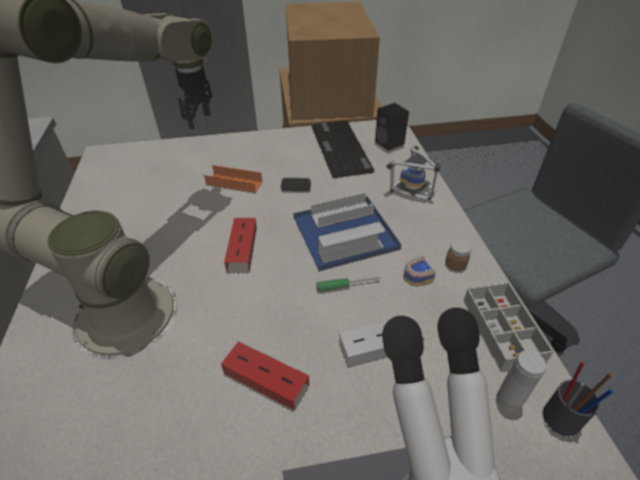

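View pics/wrist0.png

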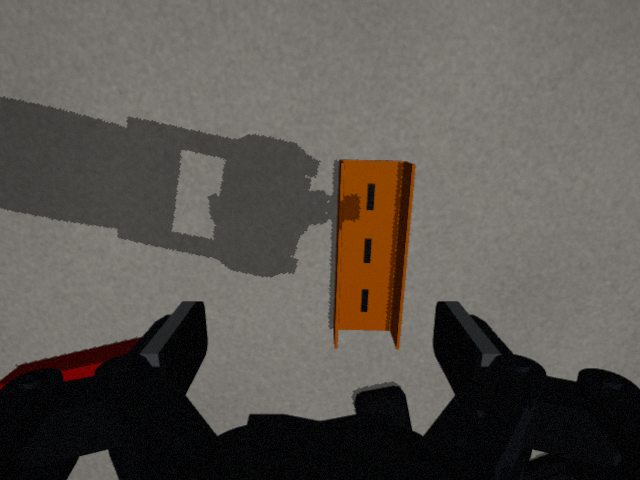

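Candidates for channel_down in scene0: silver (236,187), red (324,153), red (427,238). I choose the silver one. For channel_up: silver in the tray (318,318), orange on the desk (540,342). I choose the silver one in the tray. channel_side is the silver upright at (290,262).

```bash
python3 - <<'E'
from h import *
L=lambda n:{k:v for k,v in np.load(f'pics/{n}.npz').items()}
d=L('scene0')
for n,p,z in[('tray',(224,282),.02),('tray',(290,360),.02),('tray',(391,297),.02),('tray',(330,245),.01),('down',(199,188),.04),('down',(268,168),.04),('down',(275,180),.04),('down',(207,200),.04),('jaw',(200,262),0),('sd',(312,220),.01),('sd',(248,241),.01),('side',(250,262),.067),('side',(328,231),.067)]:
    print(n,ray(d,p,z).round(3))
f=d['frame'][130:380,180:480]
cv2.imwrite('pics/crop0.png',cv2.resize(f,None,fx=2.6,fy=2.4,interpolation=cv2.INTER_CUBIC)[:,:,::-1])
E
```

```text
tray [0.728 0.106 0.02 ]
tray [0.69  0.336 0.02 ]
tray [0.454 0.294 0.02 ]
tray [0.481 0.096 0.01 ]
down [ 0.68  -0.202  0.04 ]
down [ 0.497 -0.207  0.04 ]
down [ 0.503 -0.149  0.04 ]
down [ 0.678 -0.147  0.04 ]
jaw [ 0.749  0.006 -0.   ]
sd [ 0.476 -0.001  0.01 ]
sd [0.636 0.    0.01 ]
side [0.675 0.123 0.067]
side [0.495 0.111 0.067]
```

View pics/crop0.png

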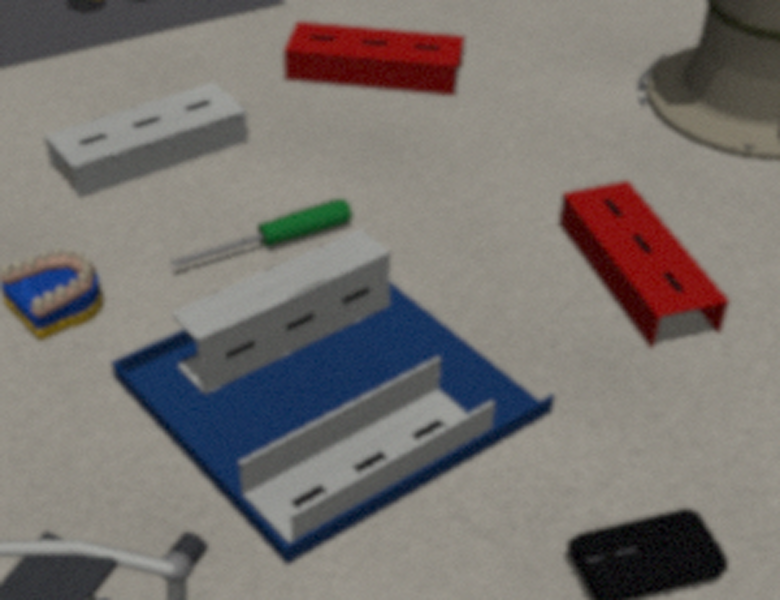

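```bash
cat >> h.py <<'E'
def ori(yaw,flip=False):
    # tool x down, tool z = (-sin,cos) of yaw (+pi if flip)
    a=yaw+(np.pi if flip else 0)
    z=np.array([-np.sin(a),np.cos(a),0]);x=np.array([0,0,-1.]);y=np.cross(z,x)
    return R.from_matrix(np.c_[x,y,z]).as_quat()
E
python3 - <<'E'
from h import *
s=monitor.sense();print(R.from_quat(s['ee_rot']).as_matrix().round(2))
d={k:v for k,v in np.load('pics/wrist0.npz').items()}
M=d['view'];Rm=R.from_quat(s['ee_rot']).as_matrix()
print('cam in tool',Rm.T@(-M[:3,:3].T@M[:3,3]-s['position']),(Rm.T@M[:3,:3].T).round(3))
for f in(False,True):
  for p in([.5,.2,.35],[.5,.2,.3],[.42,.2,.35],[.66,.13,.06],[.5,-.18,.35]): print(f,p,kinematics.ik(p,ori(.1,f)))
E
```

```text
[[-0.   -0.92  0.4 ]
 [-0.    0.4   0.92]
 [-1.    0.   -0.  ]]
cam in tool [-1.42198754e-01  7.01542162e-02  1.39667176e-04] [[-0.001 -0.274  0.962]
 [ 0.001 -0.962 -0.274]
 [ 1.     0.001  0.001]]
False [0.5, 0.2, 0.35] [ 1.62827685e-01  2.92911826e-01  1.22067045e+00 -4.44089210e-16
  1.62801037e+00 -1.50796864e+00]
False [0.5, 0.2, 0.3] [ 1.62827685e-01  3.04697595e-01  1.33096252e+00 -4.44089210e-16
  1.50593254e+00 -1.50796864e+00]
False [0.42, 0.2, 0.35] [ 1.91732369e-01  1.19383637e-01  1.43325431e+00 -4.44089210e-16
  1.58895470e+00 -1.47906396e+00]
False [0.66, 0.13, 0.06] [ 2.07167909e-02  7.94479479e-01  1.18432119e+00 -4.44089210e-16
  1.16279199e+00 -1.65007954e+00]
False [0.5, -0.18, 0.35] [-5.66191747e-01  2.75852588e-01  1.24299400e+00 -4.44089210e-16
  1.62274606e+00 -2.23698807e+00]
True [0.5, 0.2, 0.35] [ 1.62827685e-01  2.92911826e-01  1.22067045e+00 -4.44089210e-16
  1.62801037e+00  1.63362401e+00]
True [0.5, 0.2, 0.3] [ 1.62827685e-01  3.04697595e-01  1.33096252e+00 -4.44089210e-16
  1.50593254e+00  1.63362401e+00]
True [0.42, 0.2, 0.35] [ 1.91732369e-01  1.19383637e-01  1.43325431e+00 -4.44089210e-16
  1.58895470e+00  1.66252870e+00]
True [0.66, 0.13, 0.06] [ 2.07167909e-02  7.94479479e-01  1.18432119e+00 -4.44089210e-16
  1.16279199e+00  1.49151312e+00]
True [0.5, -0.18, 0.35] [-5.66191747e-01  2.75852588e-01  1.24299400e+00 -4.44089210e-16
  1.62274606e+00  9.04604580e-01]
```

```bash
python3 - <<'E'
from h import *
env.reach([.56,.2,.36],ori(.12)); d=snap('wrist','w1.png'); print(d['mtx'],monitor.sense()['clock'])
E
```

```text
[[382.66092488   0.         319.82392855]
 [  0.         382.66092488 239.69054395]
 [  0.           0.           1.        ]] 1.9
```

View pics/w1.png

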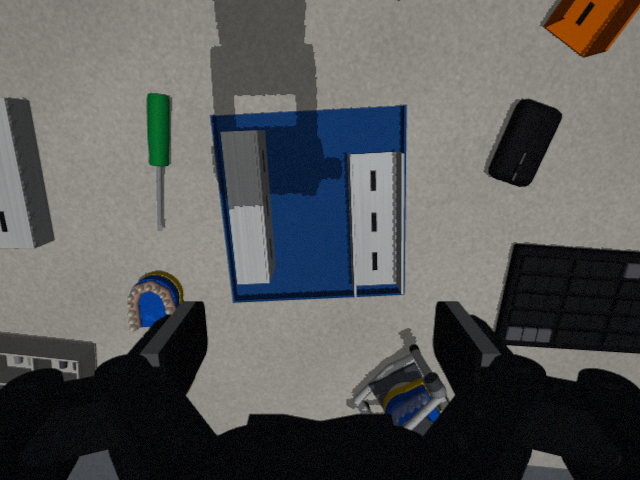

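The wrist picture shows the tray at (212–405, 105–300), channel_side at (245,207) lying on edge and channel_up at (375,222), open-up. All of it is clear of the fingers. I'll zoom in for the corners.

```bash
python3 - <<'E'
from h import *
f=np.load('pics/w1.npz')['frame'][95:310,200:420]
g=cv2.resize(f,None,fx=3.6,fy=2.75,interpolation=cv2.INTER_CUBIC);g=cv2.resize(f,None,fx=2.75,fy=2.75,interpolation=cv2.INTER_CUBIC)
cv2.imwrite('pics/w1z.png',g[:,:,::-1])
E
```

```text
(no output)
```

View pics/w1z.png

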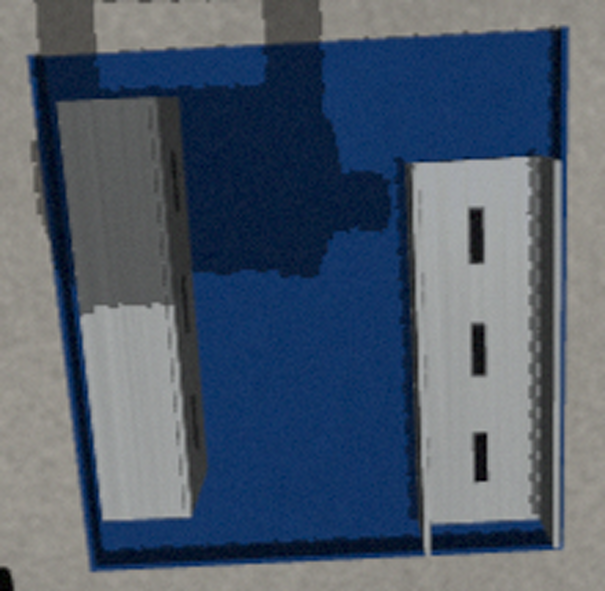

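```bash
cat > m.py <<'E'
from h import *
d={k:v for k,v in np.load('pics/w1.npz').items()}
u=lambda p:(p[0]/2.75+200-.32,p[1]/2.75+95-.32)
def P(p,z):return ray(d,u(p),z)
for n,z,ps in[('side',.067,[(58,102),(157,97),(103,521),(191,517)]),('upL/R flange',.043,[(401,158),(425,555),(563,160),(563,548)]),('up web',.006,[(413,163),(533,157),(540,521)]),('tray floor front',.003,[(35,57),(565,30)]),('tray back top',.02,[(92,570),(562,549)])]:
    Q=[P(p,z)for p in ps]; print(n,[q[:2].round(4).tolist() for q in Q])
    if len(Q)==4:
        for a,b in((0,2),(1,3)) if n=='side' else ((0,1),(2,3)):
            e=Q[b]-Q[a];print('  ang',np.arctan2(e[1],e[0]).round(3),np.linalg.norm(e).round(4))
E
python3 m.py
```

```text
side [[0.5042, 0.0858], [0.4975, 0.1247], [0.6813, 0.1147], [0.6746, 0.1534]]
  ang 0.162 0.1794
  ang 0.161 0.1794
upL/R flange [[0.5103, 0.226], [0.6907, 0.2629], [0.5027, 0.2947], [0.6792, 0.3271]]
  ang 0.202 0.1841
  ang 0.182 0.1795
up web [[0.5134, 0.2345], [0.5041, 0.2889], [0.6813, 0.3237]]
tray floor front [[0.488, 0.0587], [0.4476, 0.2941]]
tray back top [[0.7289, 0.1025], [0.6893, 0.3335]]
```

```bash
python3 - <<'E'
from h import *
y=.165;n=np.array([-np.sin(y),np.cos(y),0]);m=np.array([.5928,.1003,.05])
env.close_gripper(30)
q=ori(y)
a=m-.045*n
env.reach([a[0],a[1],.12],q)
env.movel(a)
b=m+.020*n
print(env.movel(b,velocity=.05,guard=15)); s=monitor.sense();print(s['clock'],s['position'],s['contact_force'])
env.movel(b-.03*n,velocity=.15)
env.movel((b-.03*n)*[1,1,0]+[0,0,.12],velocity=.2)
env.reach([.53,.16,.36],ori(y))
snap('wrist','w2.png');print(monitor.sense()['clock'])
E
```

```text
False
5.825 [0.58956281 0.11976567 0.04999569] [-0.68613493  0.10630784 -0.79245063]
7.7333
```

View pics/w2.png

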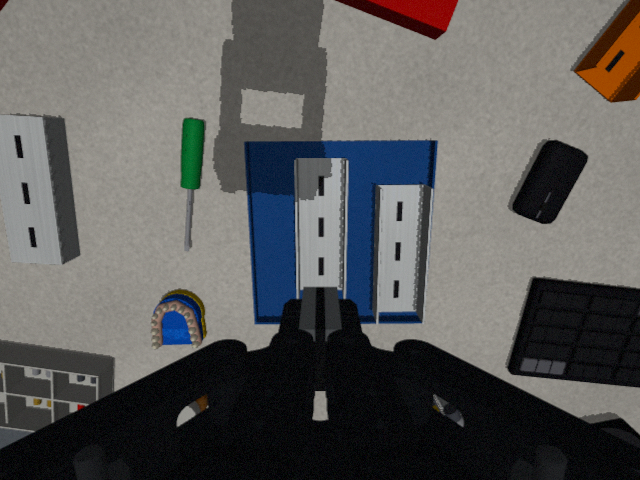

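channel_side is now open-up at (322,230), parallel to channel_up at (400,248). channel_down's slotted top is visible at (25,190). Now zoom to measure.

```bash
python3 - <<'E'
from h import *
F=np.load('pics/w2.npz')['frame']
def z(x0,x1,y0,y1,s,fn):cv2.imwrite(fn,cv2.resize(F[y0:y1,x0:x1],None,fx=s,fy=s,interpolation=cv2.INTER_CUBIC)[:,:,::-1])
z(240,440,135,330,3,'pics/w2a.png'); z(0,90,105,275,3.5,'pics/w2b.png')
E
```

```text
(no output)
```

View pics/w2a.png

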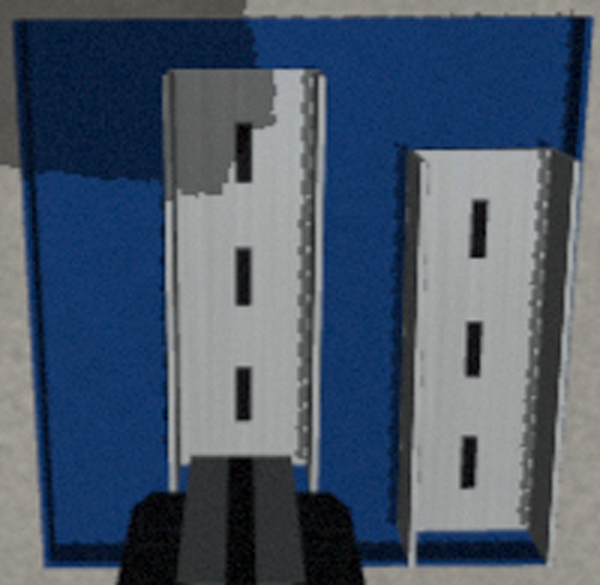

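View pics/w2b.png

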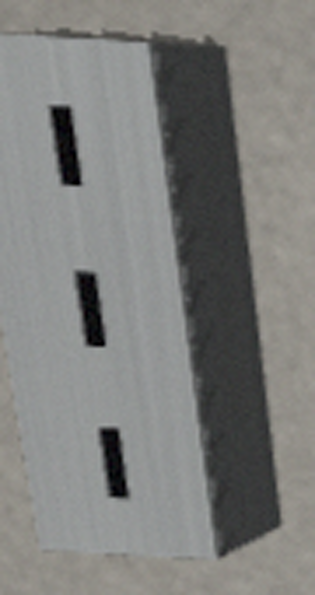

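```bash
cat > m2.py <<'E'
from h import *
d={k:v for k,v in np.load('pics/w2.npz').items()}
def meas(n,z,ps,s,o):
    Q=np.array([ray(d,((p[0]+.5)/s-.5+o[0],(p[1]+.5)/s-.5+o[1]),z) for p in ps])[:,:2]
    e=Q[-1]-Q[0]; print(n,Q.round(4).tolist(),'ang',np.arctan2(e[1],e[0]).round(3),'len',np.linalg.norm(e).round(4))
    return Q
a=(3,(240,135));b=(3.5,(0,105))
meas('side slots',.006,[(244,153),(243.5,276),(243,394)],*a)
meas('up slots',.006,[(479,229),(474,350),(468,463)],*a)
meas('down slots',.04,[(66,146),(90,309),(114,462)],*b)
meas('side R flange',.043,[(323,73),(315,493)],*a);meas('side L flange',.043,[(164,73),(172,490)],*a)
meas('up L flange',.043,[(407,150),(407,565)],*a);meas('up R flange',.043,[(579,160),(546,562)],*a)
meas('up web front',.006,[(425,149),(540,149)],*a);meas('side web front',.006,[(175,69),(312,69)],*a)
meas('down right edge',.04,[(150,42),(217,557)],*b)
meas('down front edge',.04,[(0,36),(150,42)],*b);meas('down back edge',.04,[(43,550),(217,557)],*b)
meas('tray front',.003,[(15,20),(590,17)],*a)
E
python3 m2.py
```

```text
side slots [[0.5268, 0.1617], [0.5806, 0.1705], [0.6352, 0.1795]] ang 0.162 len 0.1098
up slots [[0.5427, 0.2688], [0.5974, 0.2788], [0.6515, 0.2881]] ang 0.175 len 0.1105
down slots [[0.5352, -0.1955], [0.5897, -0.1898], [0.6441, -0.1836]] ang 0.109 len 0.1095
side R flange [[0.4861, 0.1861], [0.6619, 0.2154]] ang 0.165 len 0.1782
side L flange [[0.4963, 0.1248], [0.6706, 0.1542]] ang 0.167 len 0.1768
up L flange [[0.5101, 0.2245], [0.6891, 0.2617]] ang 0.205 len 0.1828
up R flange [[0.5027, 0.293], [0.6776, 0.3218]] ang 0.163 len 0.1773
up web front [[0.5123, 0.2382], [0.5042, 0.287]] ang 1.736 len 0.0495
side web front [[0.4967, 0.1272], [0.4872, 0.1842]] ang 1.736 len 0.0578
down right edge [[0.4969, -0.1669], [0.6745, -0.148]] ang 0.106 len 0.1785
down front edge [[0.5031, -0.2151], [0.4969, -0.1669]] ang 1.698 len 0.0487
down back edge [[0.6821, -0.2101], [0.6745, -0.148]] ang 1.693 len 0.0626
tray front [[0.488, 0.0578], [0.4471, 0.2956]] ang 1.741 len 0.2413
```

```bash
python3 - <<'E'
from h import *
y=.165;ex=np.array([np.cos(y),np.sin(y),0]);n=np.array([-np.sin(y),np.cos(y),0])
c=np.array([.5800,.1703,0]); g=c-.0305*n; z=np.array([0,0,1.])
q=ori(y)
env.release()
env.reach(g-.006*n+.12*z,q)
print(env.movel(g-.006*n+.028*z,velocity=.15,guard=12))
env.close_gripper(40)
s=monitor.sense();print(s['clock'],s['position'],s['contact_force'],s['finger_gap'])
p=g-.006*n+.028*z
p1=p+.0349*ex+.006*n+.028*n
print(env.movel(p1,velocity=.08,guard=25)); s=monitor.sense();print(s['clock'],s['position']-p1,s['contact_force'],s['finger_gap'])
snap('wrist','w3.png');snap('scene','s3.png')
E
```

```text
False
10.9833 [0.58608816 0.13447153 0.02821539] [-0.67546315  2.00203159  3.45770276] 0.01905353177118833
False
11.7417 [0.00047475 0.00016094 0.00026341] [1.06952896 1.58403131 2.01730786] 0.019936108613405133
```

View pics/w3.png

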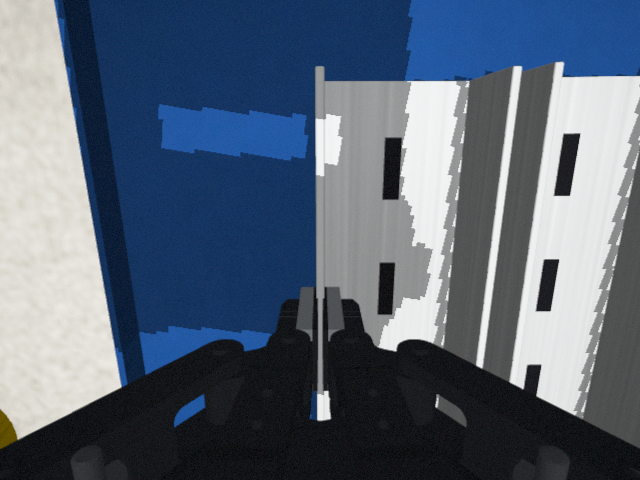

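View pics/s3.png

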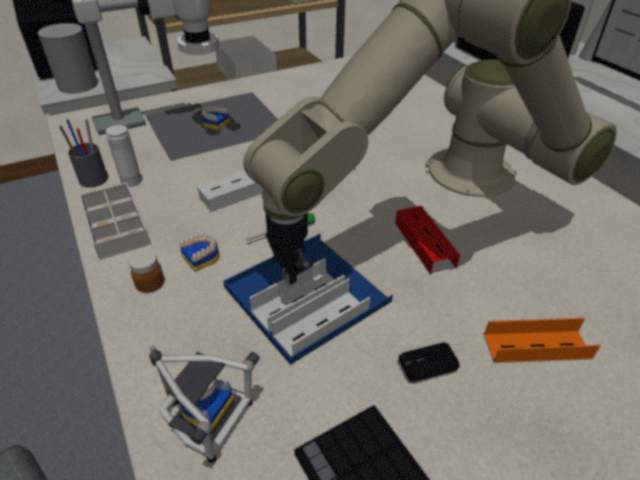

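The held channel's flange end is at (320,68) and its inner flange end at (515,68). channel_up's flange end is at (559,64), so the gap is small and the ends nearly level. Now measure.

```bash
python3 - <<'E'
from h import *
d={k:v for k,v in np.load('pics/w3.npz').items()}
y=.170;Rt=np.array([[np.cos(y),np.sin(y)],[-np.sin(y),np.cos(y)]])
f=lambda p,z:(Rt@ray(d,p,z)[:2]).round(4)
for n,a,z in[('slots side',[(392.5,168.5),(386,289)],.006),('slots up',[(567.5,164.5),(547,285)],.006),('ends side L,R',[(320,68),(516,68)],.043),('end up L',[(559,64)],.043),('web front side,up',[(370,81),(610,77)],.006),('flange edge lines sideR',[(521,68),(481,365)],.043),('upL',[(555,64),(509,365)],.043)]:
    Q=[f(p,z) for p in a];print(n,[q.tolist() for q in Q],'ang',0 if len(Q)<2 else (Q[1]-Q[0])[1]/(Q[1]-Q[0])[0])
E
```

```text
slots side [[0.5815, 0.0989], [0.6367, 0.0986]] ang -0.0054347826086958055
slots up [[0.5801, 0.173], [0.6351, 0.173]] ang 0.0
ends side L,R [[0.5474, 0.0683], [0.5476, 0.1284]] ang 300.500000000033
end up L [[0.5465, 0.1415]] ang 0
web front side,up [[0.5469, 0.0883], [0.5458, 0.1839]] ang -86.90909090908295
flange edge lines sideR [[0.5476, 0.13], [0.6523, 0.1294]] ang -0.0057306590257881285
upL [[0.5465, 0.1402], [0.6524, 0.1401]] ang -0.0009442870632671293
```

```bash
python3 - <<'E'
from h import *
y=.17;ex=np.array([np.cos(y),np.sin(y),0]);n=np.array([-np.sin(y),np.cos(y),0])
s=monitor.sense();p=np.array(s['position'])
p1=p-.0012*ex+.0118*n
print(env.movel(p1,velocity=.03,frame=ori(y),guard=10) ); s=monitor.sense();print(s['clock'],(s['position']-p1).round(4),s['contact_force'])
snap('wrist','w4.png')
env.release()
print(env.movel(p1*[1,1,0]+[0,0,.12],velocity=.2))
c=np.array(p1);env.reach([.52,.22,.36],ori(y))
snap('wrist','w5.png');print(monitor.sense()['clock'])
E
```

```text
False
12.3833 [-0.0003  0.0004  0.    ] [-0.04297235 -0.8647801   4.77576592]
False
14.8833
```

View pics/w4.png

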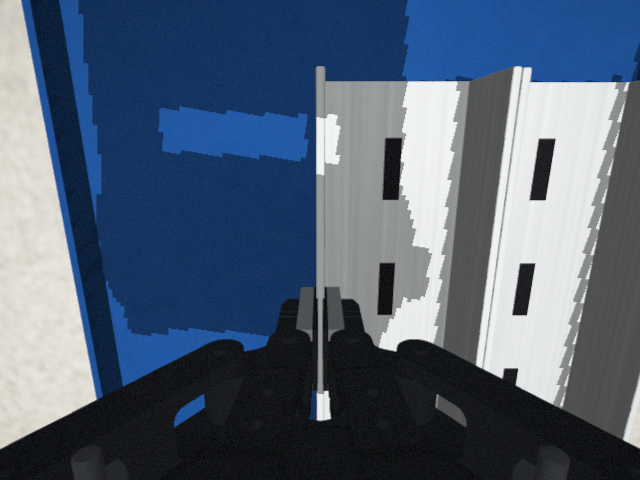

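View pics/w5.png

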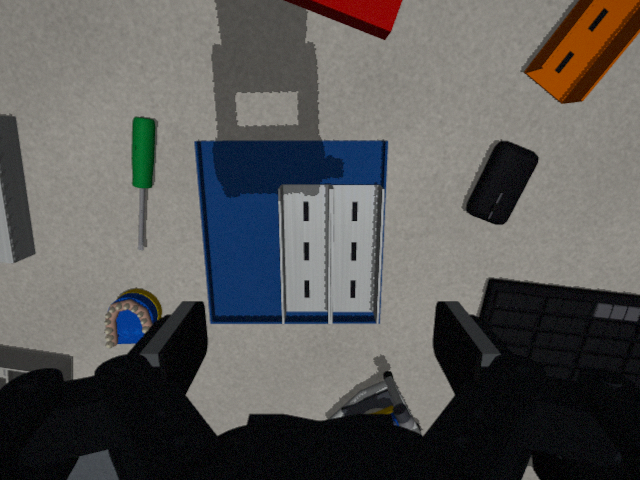

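The two channels sit snug with their ends level. Their slots are at (306,251) and (353,251), and the joint is at x≈329. I'll measure that, then look at channel_down up close.

```bash
python3 - <<'E'
from h import *
d={k:v for k,v in np.load('pics/w5.npz').items()}
F=d['frame']
g=F.mean(2)
def slots(x0,x1,y0,y1,img=g,th=70):
    m=(img[y0:y1,x0:x1]<th).astype(np.uint8); n,l,st,c=cv2.connectedComponentsWithStats(m)
    return [(c[i]+[x0,y0]) for i in range(1,n) if 20<st[i,4]<400]
for nm,w in(('side',(295,318,195,305)),('up',(342,364,195,305))):
    C=sorted(slots(*w),key=lambda c:c[1]); Q=np.array([ray(d,c,.006)[:2] for c in C]);e=Q[-1]-Q[0]
    print(nm,np.round(C,1).tolist(),Q.mean(0).round(4),np.arctan2(e[1],e[0]).round(4),len(Q))
env.reach([.55,-.19,.30],ori(.107)); snap('wrist','w6.png')
E
```

```text
side [[305.5, 211.0], [306.2, 250.6], [306.5, 288.5]] [0.6071 0.2167] 0.173 3
up [[354.5, 211.1], [353.5, 251.0], [352.5, 289.0]] [0.5967 0.2801] 0.1701 3
```

View pics/w6.png

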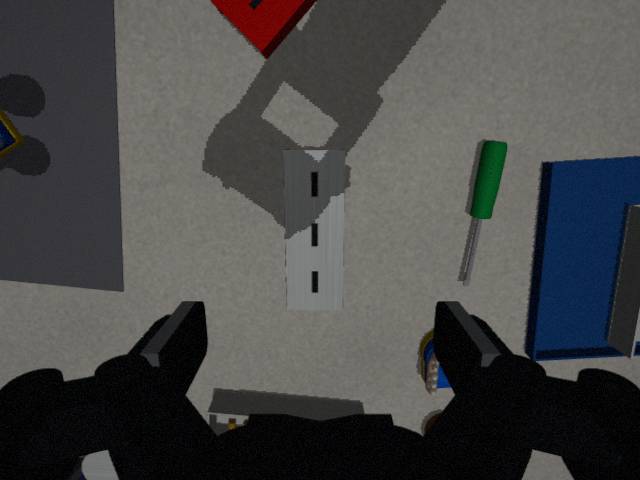

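```bash
python3 - <<'E'
from h import *
d={k:v for k,v in np.load('pics/w6.npz').items()}
g=d['frame'].mean(2);x0,x1,y0,y1=305,325,165,300
m=(g[y0:y1,x0:x1]<45).astype(np.uint8);n,l,st,c=cv2.connectedComponentsWithStats(m)
C=sorted([c[i]+[x0,y0] for i in range(1,n) if 30<st[i,4]<400],key=lambda c:c[1]);print(np.round(C,1).tolist())
C=C if len(C)==3 else [(314.5,184.3),(314.5,235),(315,282)]
Q=np.array([ray(d,c,.04)[:2] for c in C]);e=Q[-1]-Q[0];yaw=np.arctan2(e[1],e[0]);ctr=Q.mean(0)
print(Q.round(4),ctr,yaw,np.linalg.norm(e))
q=ori(yaw)
env.reach([*ctr,.12],q)
print(env.movel([*ctr,.010],velocity=.12,guard=12))
env.close_gripper(50)
s=monitor.sense();print(s['clock'],s['position'],s['contact_force'],s['finger_gap'])
env.movel([*ctr,.16],velocity=.2)
s=monitor.sense();print(s['clock'],s['contact_force'],s['finger_gap'])
env.reach([.6019,.2484,.14],ori(.171))
snap('wrist','w7.png');snap('scene','s7.png');snap('side','d7.png');print(monitor.sense()['clock'])
E
```

```text
[[314.0, 183.9], [314.0, 234.4], [314.5, 281.5]]
[[ 0.5348 -0.196 ]
 [ 0.5895 -0.1903]
 [ 0.6442 -0.1839]] [ 0.58953002 -0.19008537] 0.11001199401770928 0.11004785510873946
False
18.6333 [ 0.59004582 -0.19030894  0.01104815] [-0.80849924  0.99928026  5.97892784] 0.7419544953270322
19.5333 [ 0.06501514  0.59775233 -2.25310865] 0.7399434241825101
21.3
```

View pics/w7.png

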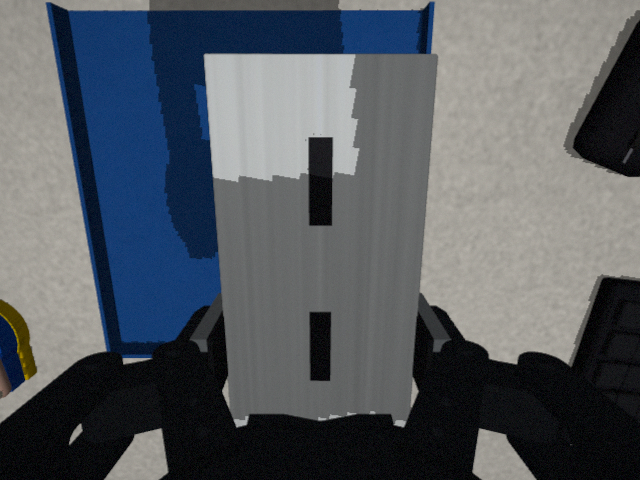

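View pics/s7.png

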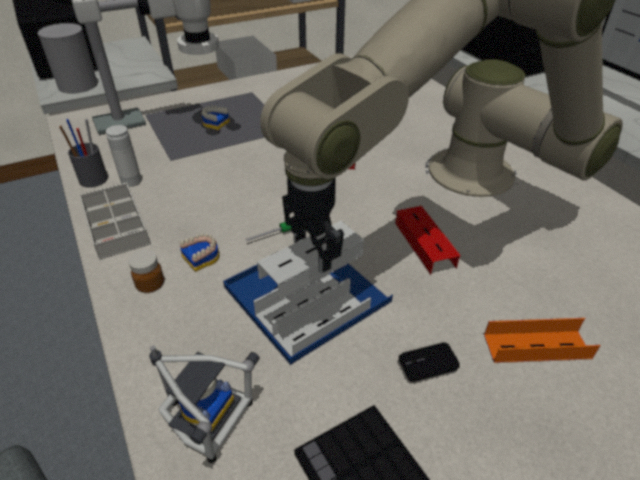

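```bash
python3 - <<'E'
from h import *
d={k:v for k,v in np.load('pics/w7.npz').items()}
y=.171;Rt=np.array([[np.cos(y),np.sin(y)],[-np.sin(y),np.cos(y)]]);o=np.array(monitor.sense()['position'][:2]);print(o)
for z in(.166,.169,.172):
  print(z,[(Rt@(ray(d,p,z)[:2]-[.6019,.2484])).round(4).tolist() for p in((320.5,181),(320,346),(206,54),(437,54))])
E
```

```text
[0.60231669 0.24739952]
0.166 [[-0.055, -0.0003], [0.0014, -0.0005], [-0.0901, -0.0321], [-0.0901, 0.0321]]
0.169 [[-0.0554, -0.0003], [-0.0004, -0.0005], [-0.0896, -0.0313], [-0.0896, 0.0312]]
0.172 [[-0.0558, -0.0003], [-0.0023, -0.0005], [-0.0891, -0.0304], [-0.0891, 0.0304]]
```

Held level and aligned: the centre offset is under 1 mm and the front end is at −90 mm. Lowering now.

```bash
python3 - <<'E'
from h import *
p=[.6019,.2484]
print(env.movel([*p,.055],velocity=.1,guard=12)); 
print(env.movel([*p,.014],velocity=.025,guard=6)); s=monitor.sense();print(s['clock'],s['position'],s['contact_force'])
snap('scene','s8.png');snap('wrist','w8.png')
E
python3 - <<'E'
import cv2
f=cv2.imread('pics/s8.png')[200:370,210:410];cv2.imwrite('pics/s8z.png',cv2.resize(f,None,fx=3.5,fy=3.5,interpolation=cv2.INTER_CUBIC))
E
```

```text
False
True
23.6667 [0.60184153 0.24839863 0.01705625] [-1.9013688   0.1592497   4.88347059]
```

View pics/s8z.png

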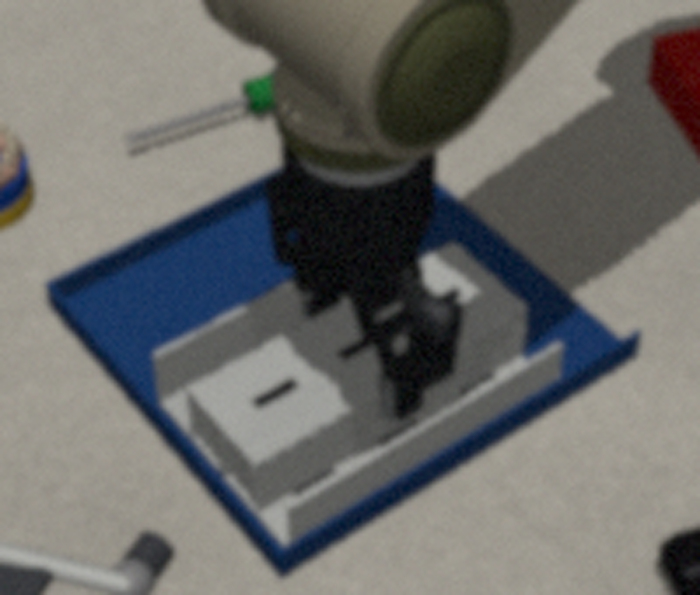

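View pics/w8.png

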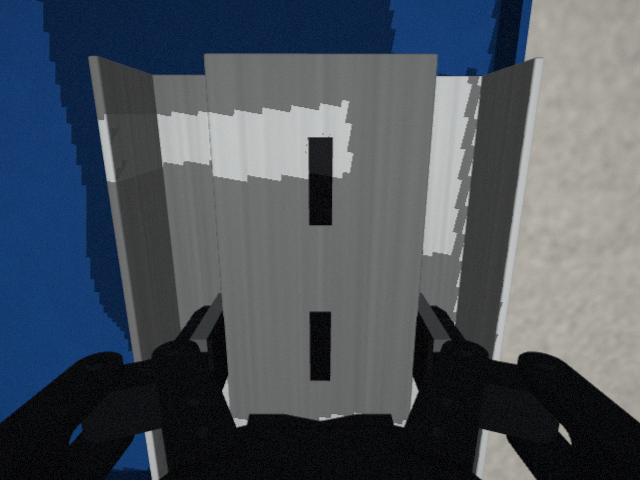

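It is fully down: TCP z is 0.0171, as expected. One flange is in each trough. Releasing, then checking.

```bash
python3 - <<'E'
from h import *
env.release(); s=monitor.sense();print(s['contact_force'])
p=s['position']; print(env.movel([.6019,.2484,.06],velocity=.06,guard=15)); 
env.movel([.6019,.2484,.15],velocity=.2)
env.reach([.52,.22,.36],ori(.17)); d=snap('wrist','w9.png');snap('scene','s9.png')
F=d['frame'];cv2.imwrite('pics/w9z.png',cv2.resize(F[130:335,190:400],None,fx=2.8,fy=2.8,interpolation=cv2.INTER_CUBIC)[:,:,::-1]);print(monitor.sense()['clock'])
E
```

```text
[ 0.19876937  0.43296245 -0.07003179]
False
26.6167
```

View pics/w9z.png

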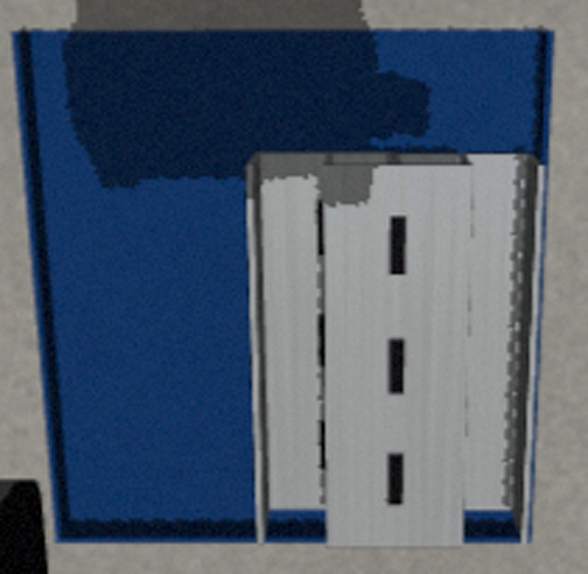

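View pics/s9.png

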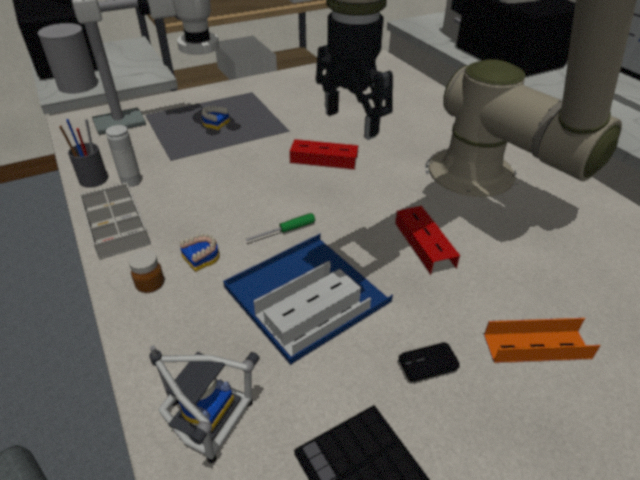

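```bash
python3 - <<'E'
from h import *
d={k:v for k,v in np.load('pics/w9.npz').items()}
y=.171;Rt=np.array([[np.cos(y),np.sin(y)],[-np.sin(y),np.cos(y)]])
f=lambda p,z:(Rt@(ray(d,((p[0]+.5)/2.8-.5+190,(p[1]+.5)/2.8-.5+130),z)[:2]-[.6019,.2484])).round(4).tolist()
print('down slots',[f(p,.046) for p in((398,245),(397,366),(396,479))])
print('outer flanges L',[f(p,.043) for p in((247,160),(257,543))],'R',[f(p,.043) for p in((545,163),(530,543))])
print('down ends',[f(p,.046) for p in((327,163),(473,165),(327,546),(464,546))])
E
```

```text
down slots [[-0.0555, 0.0014], [-0.0003, 0.0014], [0.0547, 0.0013]]
outer flanges L [[-0.092, -0.0633], [0.0889, -0.064]] R [[-0.0906, 0.0639], [0.089, 0.065]]
down ends [[-0.0911, -0.029], [-0.0902, 0.0329], [0.0889, -0.0308], [0.0889, 0.0335]]
```

Everything is within tolerance: overall width is about 128–129 mm, ends are level within about 1.5 mm, and channel_down is centred within 1.5 mm. Handing in.

```bash
python3 -c "
from h import *
env.hold(.3);print(job.hand_in(),monitor.sense()['clock'])"
```

```text
the job is handed in; nothing more can be done
the job is handed in; nothing more can be done
```

The three channels are packed and interlocked in the tray, and the job is handed in; the robot's clock read about 27 s of the 69 s allowed. I pushed channel_side over with shut fingers and dragged it by its outer flange until it was snug against channel_up. Then I gripped channel_down across its flanges and laid it open-down over the joint.

- **The pair:** spacing measured 64.2 mm before the third channel went on, and overall width 127 to 129 mm after, so any gap is about 1 mm or less. Ends are level within about 1.5 mm and the two are parallel within about 0.01 rad.
- **The third channel:** it sits within 1.5 mm of the joint and is aligned to about 0.001 rad. Its ends are level within about 1.5 mm. It is fully down, with one flange in each trough.
- **The rest of the scene:** in the last pictures the jaw model, screwdriver and mouse look unmoved (by eye, not measured). The gripper was well clear of the tray when I handed in.

No check failed. The one disagreement was an early reading of channel_up's left flange edge, about 0.03 rad off its slot line. I used the slot line, and the later views agreed with it.

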